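# Hone a kitchen knife and show its edge to the camera

## Task

Take the black-handled knife out of the dock, gently set the heel of its edge between the honer's crossed white rods and draw the whole edge through from heel to tip, slowly (no faster than about 5 cm a second) and lightly, the springs pressed part of the way but never to the bottom. Then show the fresh edge to the tablet's front camera, without touching the tablet: hold the knife in the air with the middle of the edge straight out from the lens, about 12 cm from it, the blade lying along the tablet's long side and the edge pointing at the lens. Finish still holding it there, and leave the red knife, the mug, the tin and the jar alone.

Things in the scene. Friction and masses are not known exactly. Their poses are not given: they have to be found in the camera images.
- knife: straight-edged kitchen knife, 217 mm long, black handle, 0.1 kg. Origin: middle of the handle's front part, the place to grip. x to the tip, z to the spine (up in the dock). Handle 17 mm thick (y), 24 mm high (z -12 to 12), x = -82 to 25 mm. Blade 2.4 mm thick, x = 34 to 135 mm; straight edge at z = -16 mm from the heel (x = 35) to the tip (x = 135), spine at z = 12 mm
- knife_heel (a point): heel corner of the knife's edge, at (35, 0, -16) mm in the knife's frame; axes as the knife's. Grip the handle firmly (about 45 N) so that the knife does not pivot between the fingers while its edge is pressed
- knife_edge (a point): middle of the knife's edge, at (85, 0, -16) mm in the knife's frame; axes as the knife's
- knife_tip (a point): tip end of the knife's edge, at (135, 0, -16) mm in the knife's frame; axes as the knife's
- red_knife: bystander: another knife of the same size and frame, with a red handle, in the other slot of the dock; either knife may stand in either slot. Lift a knife 35 mm straight up to clear the dock
- dock: fixed wooden knife dock on a board 187 mm above the table, 224 x 112 mm; origin on the board, x along the slots to the tips. Slots at y = -38 and 38 mm, 5 mm wide; knives stand edge down, handle axis 36 mm above the board. Blade block x = 45 to 142 mm, 44 mm high; handle rest x = -75 to -61 mm, 35 mm high; between them the handle is free for fingers.
- honer: fixed pull-through knife honer on a steel column and round foot (69 mm across), origin on the table. Its slot runs along x: the knife lies along it within 0.17 rad, tip to +x, and is drawn to -x. Two grey cheeks (y = 19 to 24 mm either side, x = -13 to 13 mm, 219 mm high) flank two crossed white ceramic rods that form an upward V, 30 mm wide at its top 236 mm above the table
- rod_v (a point): bottom of the V on the sprung rod carriage, where the knife's edge rides; 215 mm above the table when the springs are out; moves down with the carriage; axes as the honer's (x along the slot, z up)
- rods (a joint): how far the sprung rod carriage is pressed down: 0 = springs out, 0.012 m = bottom stop. 0.8 N starts it, about 0.15 N more per mm, about 2.5 N at the bottom. Keep it between 0.001 and 0.0105 all along the stroke; about 0.005 is right
- tablet: fixed dark tablet, 176 x 112 x 7.5 mm, on a disc-footed desk stand, screen inclined 35 degrees from level, facing up and toward the robot; 140 to 210 mm above the table. Origin at the middle of its back; y along its long side (level), x up the slope along its short side, z out of the screen
- lens (a point): the tablet's front camera lens in the middle of the upper long bezel, 50 mm up the slope from the middle, about 207 mm above the table. z is the line of sight out of the screen, y along the tablet's long side, x up the slope
- plank: fixed serving board under the dock, 400 x 124 x 16 mm, its top 187 mm above the table, lying across a clear crate beyond the honer; origin under its middle, x along it to the left. Packets standing in the crate beyond it reach up to 235 mm. A pine block to the right of the honer is 185 mm high; bottles to the left of the tablet, beyond y = 0.4 m, are up to 245 mm high
- tin: bystander: small food tin, 75 mm across, 58 mm high, origin under its middle
- mug: bystander: white mug, 86 mm high, 83 mm across, origin at its underside
- jar: bystander: small glass jar with yellow lid, 52 mm across, 70 mm high, origin under its middle

How it is judged (in metres and radians):
On the way, in this order (a step that is already met when the one before it is completed fails the run):
1. the knife is held with the heel part of its edge (the first 25 mm) in the V between the rods, along the slot, the springs pressed in (x of rod_v in the frame of knife between 0.036 and 0.06 m and y of rod_v in the frame of knife between -0.005 and 0.005 m and z of rod_v in the frame of knife between -0.022 and -0.01 m and value of joint rods above 0.001 m and angle between the x axis of knife and the x axis of rod_v, either way round below 0.17 rad and contact force between the fingers and knife above 1 N and contact force between knife and honer above 0.2 N), for 0.1 s.
2. the edge is drawn on: the second quarter (60 to 85 mm ahead of the grip place) rides in the V, springs pressed (x of rod_v in the frame of knife between 0.064 and 0.084 m and y of rod_v in the frame of knife between -0.005 and 0.005 m and z of rod_v in the frame of knife between -0.022 and -0.01 m and value of joint rods above 0.001 m and angle between the x axis of knife and the x axis of rod_v, either way round below 0.17 rad and contact force between the fingers and knife above 1 N and contact force between knife and honer above 0.2 N), for 0.1 s.
3. the third quarter rides in the V, springs pressed (x of rod_v in the frame of knife between 0.088 and 0.108 m and y of rod_v in the frame of knife between -0.005 and 0.005 m and z of rod_v in the frame of knife between -0.022 and -0.01 m and value of joint rods above 0.001 m and angle between the x axis of knife and the x axis of rod_v, either way round below 0.17 rad and contact force between the fingers and knife above 1 N and contact force between knife and honer above 0.2 N), for 0.1 s.
4. the last quarter, next to the tip, rides in the V, springs pressed (x of rod_v in the frame of knife between 0.112 and 0.135 m and y of rod_v in the frame of knife between -0.005 and 0.005 m and z of rod_v in the frame of knife between -0.022 and -0.01 m and value of joint rods above 0.001 m and angle between the x axis of knife and the x axis of rod_v, either way round below 0.17 rad and contact force between the fingers and knife above 1 N and contact force between knife and honer above 0.2 N), for 0.1 s.
At the end, for the whole second after the job is handed in: the robot holds the knife still in the air, clear of tablet, honer and dock: mid-edge within 25 mm of the lens's line of sight, 90 to 150 mm out from the lens, 130 mm or more above the table; blade along the tablet's long side, edge pointing at the lens, within 0.22 rad; either way round (x of knife_edge in the frame of lens between -0.025 and 0.025 m and y of knife_edge in the frame of lens between -0.025 and 0.025 m and z of knife_edge in the frame of lens between 0.09 and 0.15 m and angle between the x axis of knife and the y axis of lens, either way round below 0.22 rad and angle between the z axis of knife and the z axis of lens, either way round below 0.22 rad and angle between knife's own z axis and vertical below 1.1 rad and height (world z) of knife_edge above 0.13 m and contact force between the fingers and knife above 1 N and linear speed of knife below 0.02 m/s and contact force between knife and tablet below 0.1 N and contact force between knife and honer below 0.1 N and contact force between knife and dock below 0.1 N and value of joint rods below 0.001 m); the arm keeps its last pose, push and grip.
It fails at once if the knife moves faster than 0.10 m/s while it touches the honer (contact force between knife and honer above 0.3 N and linear speed of knife above 0.1 m/s).
It fails at once if the rods are pressed to their bottom stop (beyond 11 mm) (value of joint rods above 0.011 m).
It fails at once if the knife presses on the honer with more than 15 N (contact force between knife and honer above 15 N).
It fails at once if the tablet is touched (contact force between tablet and anything else above 1 N).
It fails at once if the red knife, the mug, the tin or the jar is moved more than 15 mm (distance of any of red_knife, mug, tin, jar from where it was at the start of the episode above 0.015 m).
It also fails if it takes over 58 s, if anything falls off the work surface, if the arm or the gripper's body presses on something with over 40 N, if the wrist force passes 120 N, or if a joint passes its speed limit or range.

## Robot

A 6-joint arm with a two-finger parallel gripper is mounted at the origin on the work surface; the furniture and walls round the work are solid. World frame = base frame: x ahead of the robot, y to its left, z up, the work surface at z = 0. Lengths are in m, angles in degrees, forces in N, time in s.
With the tool pointing down it reaches from about 0.4 to 0.825 m from the base axis. Payload 7 kg.
Tool frame: the origin (TCP) lies between the finger pads; the fingertips stand 25 mm ahead of it and the grasp point (between the pads) lies 6 mm ahead of it; z points along the fingers, y is the line along which they close (so a half turn about z gives the same grasp; the last joint's range is limited). The gripper opens to 88 mm and grips with 3 to 60 N. Pads are 19 mm wide; open, the fingers measure 130 mm over their backs; the gripper's body (78 mm by 193 mm) begins 47 mm behind the grasp point.
Start: joints at [16.507, 20.546, 0.682, 0, -70.136, -16.507], TCP at [0.675, -0, 0.252] pointing down, gripper open.
Joint ranges: [-176.03, 176.03], [-82.01, 121.73], [-58.28, 71.71], [-173.87, 95.51], [-174.79, -0.11], [-173.66, 173.66]. Speed limits (degrees/s): [136.94, 136.94, 172.46, 180, 180, 180].

## Interface

Orientations are given as [roll, pitch, yaw] about the fixed x, y, z axes, in that order (R = Rz(yaw) Ry(pitch) Rx(roll)).
In Python, from plant import ctrl, optics gives the robot as it stands (ctrl), with the cameras (optics).
- The arm moves only by the shell command python3 drive.py 'ROWS'. ROWS is a JSON list of rows, 1 to 8 of them, each of 5 numbers: dx, dy, dz in m, then a turn about the tool's z in degrees, then the finger opening in m; each row is the pose to reach, as a shift and turn from the pose commanded when the command began, along the tool's axes at that moment; what a row does not reach only later rows make up. A row lasts 1/8 s, in which the tool goes at most 0.0625 m and 10.7 degrees, less where a joint would pass 70% of its speed; a pose out of reach is approached as far as the arm can. The fingers move at their own pace and stop on an object; the grip force is fixed at half the most. Time passes only in rows, so rows that do not move let the fingers close. It prints the time, the measured TCP pose, the force, the opening and the grip force at its end.
- ctrl.get_obs(): the state, without advancing time (a new reading comes with each control period).
- optics.snapshot(name): name is "scene" or "side" or "wrist"; returns a dict with "frame" (420x560x3 uint8, red, green, blue), "z_map" (420x560 float32, m along the optical axis (not along the pixel's ray), 0 where there is no reading), "fovy" (degrees; the focal length in pixels is half the picture's height over the tangent of half this angle, whatever the lens; pixels are square), "cx", "cy" (the principal point, pixels), "k1" (the pictures are not rectified: a ray, as slopes to the right and down, at radius r is drawn at 1 + k1 r^2 times it, then the intrinsics apply), "R" (3x3) and "t" (3): a world point X has camera coordinates R X + t; the wrist camera has in their place "T_tool_cam" (4x4, takes a point from camera to tool coordinates, whose origin is the TCP and whose axes are the flange's). Camera axes: x right, y down, z forward; pixel columns grow to the right and rows downward; lengths in m; the calibration is good to about 2 mm. A picture is of the moment at which its call begins: read the wrist's pose just before it.
- ctrl.close_job(): hands the job in; it is judged then, once.
The state is a dict: "clock": time; "joint_pos": joint angles; "qvel": joint speeds; "tau": joint torques, N m; "tool_pos": TCP position; "orientation": TCP orientation; "force": force on the tool from outside, world axes, zero at the start; "moment": the same for the moment, N m; "opening": finger opening in m; "gripper_force": force on a finger pad.
Only numpy, scipy, OpenCV 4.12 (cv2) and the standard library are available. Lean on these libraries where they do the work, as an engineer would, in place of code of your own. Each camera call takes 0.05 s, during which the arm holds its last target. There are 200 camera calls.

## Working session

There is one attempt and no reset: what is moved stays moved. The work goes in short steps, Python scripts to look and compute and a shell command to move; the robot and the scene stay as the last step left them, time stands still between calls to the robot, and variables do not carry over. Pictures are saved under pics/ and viewed, at most 10 in all, crops included, and the job is handed in when it is done.

```bash
ls; mkdir -p pics; cat > h.py <<'E'
import numpy as np, cv2
from scipy.spatial.transform import Rotation as Ro
from plant import ctrl, optics
def snap(n):
    o=ctrl.get_obs(); s=optics.snapshot(n)
    if n=="wrist":
        T=np.array(s["T_tool_cam"]); Rt=Ro.from_euler('xyz',o["orientation"],degrees=True).as_matrix()
        Rwc=Rt@T[:3,:3]; c=Rt@T[:3,3]+np.array(o["tool_pos"])
    else:
        Rwc=np.array(s["R"]).T; c=-Rwc@np.array(s["t"])
    h,w=s["frame"].shape[:2]
    f=h/2/np.tan(np.radians(s["fovy"])/2)
    s.update(Rwc=Rwc,c=c,f=f,o=o); return s
def rays(s,uv):
    uv=np.atleast_2d(np.asarray(uv,float)); d=np.c_[(uv[:,0]-s["cx"])/s["f"],(uv[:,1]-s["cy"])/s["f"]]
    p=d.copy()
    for _ in range(20): p=d/(1+s["k1"]*(p**2).sum(1,keepdims=True))
    return np.c_[p,np.ones(len(p))]
def onplane(s,uv,z):
    r=rays(s,uv)@s["Rwc"].T; return s["c"]+r*((z-s["c"][2])/r[:,2:3])
def depthpts(s,uv):
    uv=np.atleast_2d(uv).astype(int); z=s["z_map"][uv[:,1],uv[:,0]]
    return s["c"]+(rays(s,uv)*z[:,None])@s["Rwc"].T
def mask(s,m): v,u=np.nonzero(m&(s["z_map"]>0)); return np.c_[u,v]
E
python3 - <<'E'
from h import *
import pickle
for n in ("scene","side","wrist"):
    s=snap(n); pickle.dump(s,open(n+".pkl","wb")); cv2.imwrite(f"pics/{n}0.png",s["frame"][:,:,::-1]); print(n,s["c"],s["Rwc"][:,2],s["f"],s["k1"])
print(s["o"])
E
```

```text
drive.py
pics
plant.py
scene [-0.56120413  0.00473543  0.64659334] [ 0.8909644  -0.02349979 -0.45346465] 450.42013185947866 -0.04138335202500706
side [0.03625535 0.95172174 0.7082207 ] [ 0.32779026 -0.82609262 -0.45839342] 426.07923289258207 -0.11524564992953701
wrist [ 0.67443593 -0.06716373  0.38420732] [-0.00126552  0.25139015 -0.96788501] 367.20402267329797 -0.060478158389093976
{'clock': 0.1, 'joint_pos': array([ 1.65091372e+01,  2.05884316e+01,  6.37284058e-01, -1.76774870e-02,
       -7.01382966e+01, -1.65064387e+01]), 'qvel': array([ 0.04121469, -0.10331428,  0.11978175,  0.11734884,  0.04698206,
       -0.13227057]), 'tau': array([-1.42273191e-03, -5.84165347e+01,  2.93752134e+01,  7.01551259e+00,
        1.01412315e-02, -6.66964229e-05]), 'tool_pos': array([ 6.74570778e-01, -6.20584510e-06,  2.50690926e-01]), 'orientation': array([ 1.79909520e+02, -9.48161824e-03, -9.00033129e+01]), 'force': array([ 0.00525248, -0.16292006,  0.09478254]), 'moment': array([ 0.0044196 , -0.03750052, -0.03054595]), 'gripper_force': 0.0, 'opening': 0.08770417902674711}
```

View pics/scene0.png

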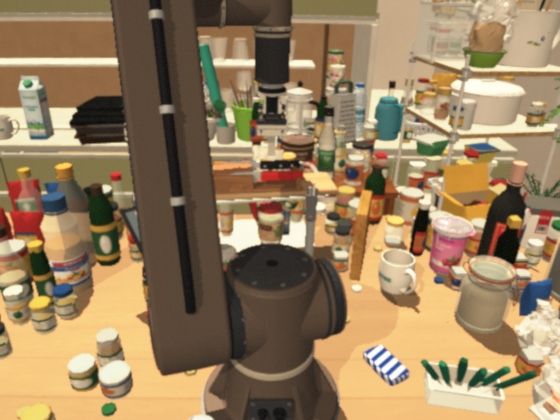

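View pics/side0.png

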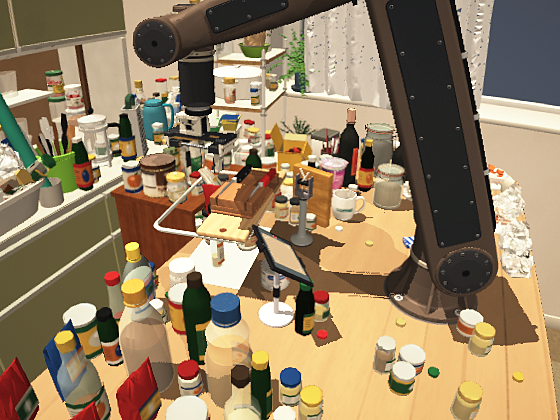

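View pics/wrist0.png

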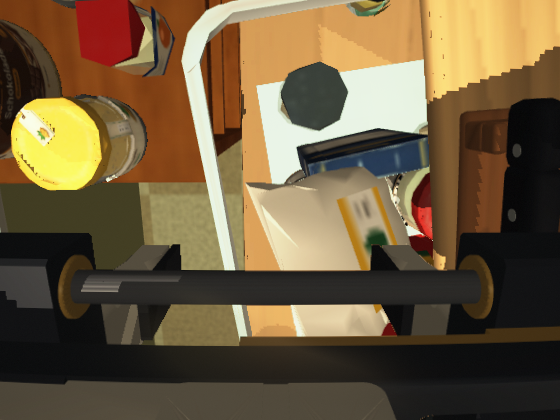

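Scene: the honer is at about (310,205), the dock and knives at (260,175), and the arm hides part of the view. Side: tablet at (283,253), honer at (303,190), dock at (240,195). Wrist: the black handle with rivets is at about (520,155). Next I'll turn these into points.

```bash
python3 - <<'E'
from h import *
import pickle
S={n:pickle.load(open(n+".pkl","rb")) for n in("scene","side","wrist")}
for n,pts in {"wrist":[(517,150),(513,215),(480,180),(460,60),(520,105),(315,95),(430,205)],
 "side":[(283,253),(258,230),(307,280),(255,226),(312,272),(303,190),(302,173),(303,240),(270,178),(230,200),(245,190),(215,230),(345,205),(275,315)],
 "scene":[(310,205),(312,190),(260,175),(285,170),(235,165),(133,225),(320,182),(395,270),(362,230)]}.items():
    P=depthpts(S[n],pts)
    for a,b in zip(pts,P): print(n,a,b.round(3))
# colour image crops
s=S["side"];f=s["frame"][140:340,170:370,::-1]
a=cv2.resize(f,(600,600),interpolation=cv2.INTER_NEAREST);cv2.imwrite("pics/sidec.png",a)
E
```

```text
wrist (517, 150) [ 0.567 -0.053  0.225]
wrist (513, 215) [ 0.565 -0.023  0.226]
wrist (480, 180) [ 0.566 -0.034  0.196]
wrist (460, 60) [ 0.58  -0.095  0.188]
wrist (520, 105) [ 0.567 -0.072  0.223]
wrist (315, 95) [ 0.653 -0.077  0.177]
wrist (430, 205) [ 0.556 -0.     0.115]
side (283, 253) [0.323 0.233 0.178]
side (258, 230) [0.395 0.209 0.205]
side (307, 280) [0.252 0.273 0.155]
side (255, 226) [0.407 0.201 0.208]
side (312, 272) [ 0.312  0.043 -0.001]
side (303, 190) [ 0.396 -0.094  0.172]
side (302, 173) [ 0.403 -0.095  0.223]
side (303, 240) [ 0.382 -0.073  0.017]
side (270, 178) [ 0.468 -0.019  0.226]
side (230, 200) [0.499 0.148 0.23 ]
side (245, 190) [0.489 0.088 0.233]
side (215, 230) [0.5   0.222 0.186]
side (345, 205) [ 0.306 -0.258  0.063]
side (275, 315) [0.332 0.251 0.01 ]
scene (310, 205) [ 0.375 -0.091  0.192]
scene (312, 190) [ 0.415 -0.098  0.212]
scene (260, 175) [0.471 0.026 0.226]
scene (285, 170) [ 0.77  -0.047  0.122]
scene (235, 165) [0.527 0.092 0.23 ]
scene (133, 225) [0.286 0.294 0.184]
scene (320, 182) [ 0.529 -0.13   0.184]
scene (395, 270) [ 0.284 -0.284  0.073]
scene (362, 230) [ 0.344 -0.212  0.144]
```

View pics/sidec.png

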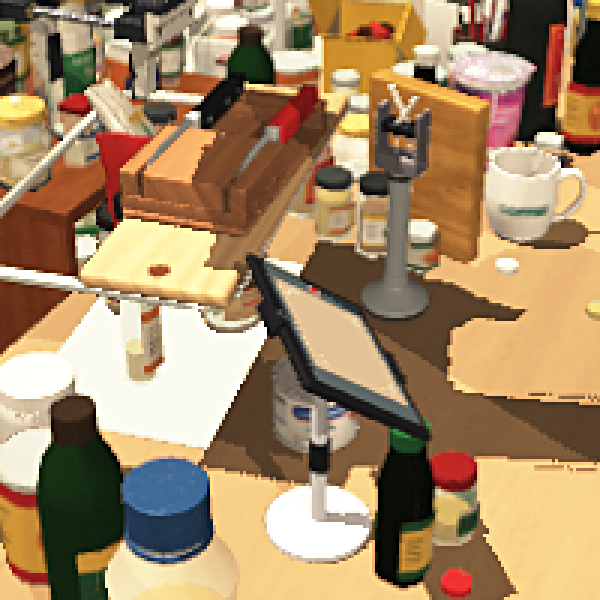

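Sidec crop: the black knife is in the far slot, handle at about (215,100) in the crop, and the red one is in the near slot. Both tips point to +y. The honer's V is at (403,105), and the tablet leans at (345,345). I'll go up and back to look down with the wrist camera.

```bash
python3 drive.py '[[0,0,-0.06,0,0.088],[0,0.03,-0.12,0,0.088],[0,0.09,-0.14,0,0.088],[0,0.15,-0.15,0,0.088],[0,0.2,-0.15,0,0.088],[0,0.225,-0.15,0,0.088],[0,0.225,-0.15,0,0.088],[0,0.225,-0.15,0,0.088]]'
python3 - <<'E'
from h import *
import pickle
for n in ("scene","side","wrist"):
    s=snap(n); pickle.dump(s,open(n+"1.pkl","wb")); cv2.imwrite(f"pics/{n}1.png",s["frame"][:,:,::-1])
print(s["o"]["tool_pos"],s["o"]["orientation"],s["o"]["joint_pos"])
E
```

```text
clock: 1.15
tool_pos: [0.4502, 0.0001, 0.4016]
orientation: [-180.0, 0.0, -90.0]
force: [1.4, 0.7, 1.2]
opening: 0.0877
gripper_force: 0.0
[4.50622818e-01 8.83061247e-05 4.01078404e-01] [ 1.79942651e+02 -2.52634019e-02 -9.00144516e+01] [ 2.52006086e+01 -5.08850291e+00 -1.05227595e+01 -1.58225637e-03
 -8.46283902e+01 -2.52149238e+01]
```

View pics/wrist1.png

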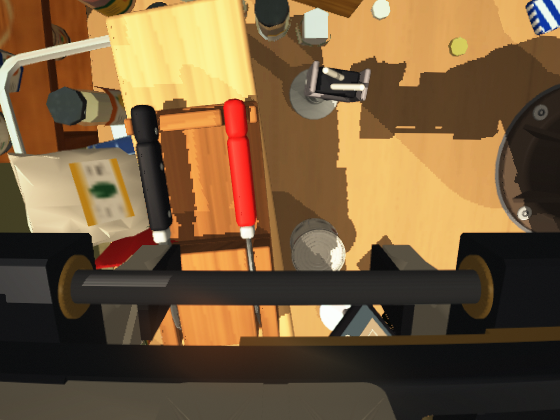

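Wrist1: black handle runs from (145,107) to (160,240), red handle at (240,165), honer at (340,80), and the tablet's corner is at (360,325). Next: fit the knife axis, honer slot and tablet.

```bash
python3 - <<'E'
from h import *
import pickle
S={n:pickle.load(open(n+"1.pkl","rb")) for n in("scene","side","wrist")}
def cloud(s,box):
    H,W=s["z_map"].shape;u0,v0,u1,v1=box
    m=np.zeros((H,W),bool);m[v0:v1,u0:u1]=1;uv=mask(s,m);return uv,depthpts(s,uv),s["frame"][uv[:,1],uv[:,0]].astype(int)
w=S["wrist"]
for nm,box,c in(("black",(120,90,185,250),lambda C:C.max(1)<60),("red",(215,90,265,240),lambda C:(C[:,0]>120)&(C[:,1]<60))):
    uv,P,C=cloud(w,box);k=c(C)&(P[:,2]>.212)&(P[:,2]<.245);uv,P=uv[k],P[k]
    q=P[:,:2];ctr,(sz),ang=cv2.minAreaRect(q.astype(np.float32));bx=cv2.boxPoints((ctr,sz,ang))
    print(nm,len(P),"ctr",np.round(ctr,4),"size",np.round(sz,4),ang,"z",np.percentile(P[:,2],[5,50,95]).round(4))
    l=cv2.fitLine(q.astype(np.float32),cv2.DIST_HUBER,0,.01,.01).ravel();print(" line",l,"yaw",np.degrees(np.arctan2(l[1],l[0])))
    t=(q-l[2:])@l[:2];print(" ends",l[2:]+l[:2]*t.min(),l[2:]+l[:2]*t.max())
# metal ferrules/blade: spine points
uv,P,C=cloud(w,(300,50,385,115));k=(P[:,2]>.19)
for lo,hi in((.19,.21),(.21,.222),(.222,.245)):
    kk=(P[:,2]>lo)&(P[:,2]<hi);print("honer",lo,kk.sum(),P[kk].mean(0).round(4),cv2.minAreaRect(P[kk][:,:2].astype(np.float32)) if kk.sum()>3 else "")
kk=(P[:,2]>.222);print(np.c_[uv[kk],P[kk].round(3)][::6])
for n,box in(("side",(245,215,325,295)),("wrist",(320,290,420,345)),("scene",(100,190,160,330))):
    uv,P,C=cloud(S[n],box);k=(P[:,0]>.2)&(P[:,0]<.45)&(P[:,1]>.1)&(P[:,1]<.4)&(P[:,2]>.13)&(P[:,2]<.22);Q=P[k];print(n,len(Q))
    if len(Q)<50: continue
    best=None;rng=np.random.default_rng(0)
    for _ in range(300):
        a=Q[rng.choice(len(Q),3,False)];nn=np.cross(a[1]-a[0],a[2]-a[0]);L=np.linalg.norm(nn)
        if L<1e-6: continue
        nn/=L*np.sign(nn[2]);i=abs((Q-a[0])@nn)<.003
        if best is None or i.sum()>best.sum():best=i
    R=Q[best];m=R.mean(0);nn=np.linalg.svd(R-m)[2][2];nn*=np.sign(nn[2]);print(" n",nn.round(3),"tilt",np.degrees(np.arccos(nn[2])),"az",np.degrees(np.arctan2(nn[1],nn[0])),best.sum(),m)
    yv=np.cross([0,0,1],nn);yv/=np.linalg.norm(yv);xv=np.cross(yv,nn);xv*=np.sign(xv[2]);T=np.c_[(R-m)@xv,(R-m)@yv].astype(np.float32)
    r=cv2.minAreaRect(T);print(" rect",r," centre",m+xv*r[0][0]+yv*r[0][1],"ranges",T.min(0),T.max(0),"x",xv,"y",yv)
E
```

```text
black 2513 ctr [ 0.5536 -0.0103] size [0.0216 0.1295] 8.034527778625488 z [0.2213 0.2348 0.2368]
 line [ 0.10325576 -0.99465483  0.55064726 -0.02224556] yaw -84.07331
 ends [0.54280738 0.05327537] [ 0.55614409 -0.07519609]
red 1838 ctr [ 0.4811 -0.0264] size [0.0197 0.1052] 5.297365188598633 z [0.231  0.235  0.2367]
 line [ 0.08110411 -0.99670565  0.47737548 -0.02916283] yaw -85.34796
 ends [0.47291468 0.0256569 ] [ 0.4814432  -0.07915199]
honer 0.19 965 [ 0.3976 -0.0933  0.2038] ((0.3989258110523224, -0.09326452016830444), (0.025101251900196075, 0.04553685709834099), 85.04064178466797)
honer 0.21 541 [ 0.3967 -0.0941  0.2176] ((0.3972937762737274, -0.09452128410339355), (0.026043759658932686, 0.04865928366780281), 82.48603057861328)
honer 0.222 195 [ 0.3966 -0.0934  0.2312] ((0.3974497318267822, -0.09433271735906601), (0.006953796837478876, 0.036012064665555954), 62.823116302490234)
[[ 3.24e+02  6.70e+01  4.13e-01 -1.03e-01  2.35e-01]
 [ 3.26e+02  6.80e+01  4.11e-01 -1.02e-01  2.38e-01]
 [ 3.25e+02  6.90e+01  4.12e-01 -1.01e-01  2.37e-01]
 [ 3.22e+02  7.00e+01  4.14e-01 -1.00e-01  2
[... 2098 characters left out ...]
053082965314388275, -0.0013926960527896881), (0.09561056643724442, 0.03459027782082558), 50.9023551940918)  centre [0.34533657 0.1640153  0.15798358] ranges [-0.02546445 -0.04868431] [0.03819166 0.02561486] x [0.61999472 0.53803402 0.57107437] y [ 0.65542102 -0.75526372  0.        ]
scene 506
 n [-0.465 -0.329  0.822] tilt 34.734747383776934 az -144.7670184568481 324 [0.29137044 0.30171622 0.18729375]
 rect ((-0.009831283241510391, -0.007140062749385834), (0.10358677059412003, 0.03077394887804985), 14.693497657775879)  centre [0.28065202 0.30288733 0.1816921 ] ranges [-0.06365953 -0.01215694] [0.03666191 0.02088101] x [0.67125577 0.47409778 0.56977801] y [ 0.5769026  -0.81681295  0.        ]
```

```bash
cat > m.py <<'E'
from h import *
import pickle
S={n:pickle.load(open(n+"1.pkl","rb")) for n in("scene","side","wrist")}
w=S["wrist"];H,W=w["z_map"].shape
V,U=np.mgrid[:H,:W];UV=np.c_[U.ravel(),V.ravel()]
P=depthpts(w,UV).reshape(H,W,3);F=w["frame"].astype(int)
for nm,u0,u1,c in(("black",120,185,F.max(2)<70),("red",215,265,(F[...,0]>100)&(F[...,1]<60))):
    m=c&(P[...,2]>.231)&(P[...,2]<.24)&(U>u0)&(U<u1)&(V>90)&(V<260)&(w["z_map"]>0)
    n,l,st,_=cv2.connectedComponentsWithStats(m.astype(np.uint8));m=l==1+st[1:,4].argmax()
    q=onplane(w,np.c_[U[m],V[m]],.235)[:,:2].astype(np.float32)
    r=cv2.minAreaRect(q);L=cv2.fitLine(q,cv2.DIST_HUBER,0,.01,.01).ravel();t=(q-L[2:])@L[:2]
    print(nm,m.sum(),r,"yaw",np.degrees(np.arctan2(L[1],L[0])),L[2:]+L[:2]*t.min(),L[2:]+L[:2]*t.max())
s=S["side"];P=depthpts(s,UV).reshape(H,W,3)
n0=np.array([-.44,-.365,.82]);m0=np.array([.32037,.24543,.18085])
for it in range(3):
    m=(abs((P-m0)@n0)<.004)&(U>240)&(U<330)&(V>210)&(V<300)&(s["z_map"]>0)&(np.linalg.norm(P-m0,axis=2)<.2)
    m=cv2.morphologyEx(m.astype(np.uint8),cv2.MORPH_OPEN,np.ones((3,3)))
    n,l,st,_=cv2.connectedComponentsWithStats(m);m=l==1+st[1:,4].argmax();Q=P[m];m0=Q.mean(0);n0=np.linalg.svd(Q-m0)[2][2];n0*=np.sign(n0[2])
y=np.cross([0,0,1],n0);y/=np.linalg.norm(y);x=np.cross(y,n0)
T=np.c_[(Q-m0)@x,(Q-m0)@y].astype(np.float32);r=cv2.minAreaRect(T)
print("n",n0,"tilt",np.degrees(np.arccos(n0[2])),"az",np.degrees(np.arctan2(n0[1],n0[0])),"rect",r,"pct",np.percentile(T,[1,99],axis=0),len(Q))
c=m0+x*r[0][0]+y*r[0][1];print("x",x,"y",y,"centre front",c,"lens",c+.05*x,"z range",Q[:,2].min(),Q[:,2].max())
E
python3 m.py
```

```text
black 2242 ((0.5541228652000427, -0.022549908608198166), (0.017697036266326904, 0.10437358915805817), 5.331055641174316) yaw -85.31014 [0.5499533  0.02948916] [ 0.5584886  -0.07455365]
red 1751 ((0.47948357462882996, -0.026607390493154526), (0.016708366572856903, 0.10437648743391037), 5.119804382324219) yaw -84.32114 [0.4720504  0.02514308] [ 0.48238304 -0.07876459]
n [-0.44603784 -0.35264255  0.82261381] tilt 34.65269176049738 az -141.66970529220043 rect ((0.005217935889959335, 0.012668803334236145), (0.12165633589029312, 0.17850427329540253), 2.711637258529663) pct [[-0.05405204 -0.07467144]
 [ 0.06240671  0.09668928]] 1487
x [-0.64529821 -0.51018006 -0.5686005 ] y [ 0.62019389 -0.78444856  0.        ] centre front [0.32480411 0.2337211  0.17822159] lens [0.2925392  0.20821209 0.14979156] z range 0.138877677435001 0.2142910009691713
```

Lens ≈ (0.357,0.259,0.207), matching the stated height. The final pose needs a 35° tool tilt, but rows only shift and turn about the tool's z. I'll see what the arm does near its inner limit while it is still empty-handed.

```bash
python3 drive.py '[[-0.03,0.05,-0.01,0,0.088],[-0.06,0.1,-0.02,0,0.088],[-0.09,0.14,-0.03,0,0.088],[-0.1,0.17,-0.03,0,0.088],[-0.1,0.17,-0.03,0,0.088],[-0.1,0.17,-0.03,0,0.088]]'
python3 - <<'E'
from h import *
o=ctrl.get_obs();print(o["joint_pos"].round(2))
E
```

```text
clock: 2.05
tool_pos: [0.2804, 0.1004, 0.4315]
orientation: [180.0, -0.0, -90.0]
force: [-0.5, -0.1, -0.5]
opening: 0.0878
gripper_force: 0.0
[ 5.980e+01 -2.295e+01 -1.903e+01  1.000e-02 -9.395e+01 -5.975e+01]
```

No tilt inside. Now I'll find what happens at the edge of reach, going straight up into free space and still empty.

```bash
python3 drive.py '[[0,0,-0.06,0,0.088],[0,0,-0.12,0,0.088],[0,0,-0.18,0,0.088],[0,0,-0.24,0,0.088],[0,0,-0.3,0,0.088],[0,0,-0.36,0,0.088],[0,0,-0.42,0,0.088],[0,0,-0.48,0,0.088]]'
python3 - <<'E'
from h import *
o=ctrl.get_obs();print(o["joint_pos"].round(2),o["orientation"])
E
```

```text
clock: 3.05
tool_pos: [0.2746, 0.0976, 0.8766]
orientation: [-179.4, -0.4, -90.4]
force: [3.6, 4.2, 118.8]
opening: 0.0877
gripper_force: 0.0
[  61.9     4.24   71.75    1.95 -157.56  -60.49] [-179.37132495   -0.40351058  -90.39876438]
```

```bash
python3 drive.py '[[0,0,0,0,0.088],[0,0,0,0,0.088]]'
python3 - <<'E'
from h import *
o=ctrl.get_obs();print(o["joint_pos"].round(2),o["orientation"],o["tool_pos"])
E
```

```text
clock: 3.3
tool_pos: [0.2741, 0.0984, 0.877]
orientation: [-179.2, 0.0, -90.1]
force: [-1.0, -1.3, 0.1]
opening: 0.0875
gripper_force: 0.0
[  62.02    4.05   71.71    1.78 -157.27  -60.51] [-1.79211872e+02  2.04554955e-02 -9.01288339e+01] [0.27414507 0.09839257 0.87697658]
```

```bash
python3 drive.py '[[0,0,0.02,0,0.088],[0,0,0.04,0,0.088],[0,0,0.05,0,0.088],[0,0,0.05,0,0.088],[0,0,0.05,0,0.088]]'
python3 - <<'E'
from h import *
o=ctrl.get_obs();print(o["joint_pos"].round(2),o["orientation"],o["tool_pos"])
E
```

```text
clock: 3.92
tool_pos: [0.2734, 0.0965, 0.8283]
orientation: [-179.1, 0.2, -90.0]
force: [-1.2, -0.3, 0.3]
opening: 0.0874
gripper_force: 0.0
[  61.98   -4.86   50.36    1.18 -144.66  -61.06] [-1.79134444e+02  1.74812286e-01 -9.00498079e+01] [0.2733542  0.09649568 0.82828688]
```

The commanded pose restarts from what was actually reached, so a small tilt persists (0.9° here) and tilt can be built up at the edge of reach. I'll use that later for the 35° tilt. Grasp first.

```bash
cat >> h.py <<'E'
def to(target,o=None):
    o=o or ctrl.get_obs(); R=Ro.from_euler('xyz',o["orientation"],degrees=True).as_matrix()
    d=R.T@(np.array(target)-o["tool_pos"]); print("rows d",d.round(4),"|",np.linalg.norm(d).round(3)); return d
def st():
    o=ctrl.get_obs();R=Ro.from_euler('xyz',o["orientation"],degrees=True).as_matrix()
    print("t",round(o["clock"],2),"J",o["joint_pos"].round(1),"p",o["tool_pos"].round(4),"rpy",o["orientation"].round(2),"z",R[:,2].round(3),"x",R[:,0].round(3),"f",o["force"].round(1),"op",round(o["opening"],4),"gf",round(o["gripper_force"],1))
E
python3 drive.py '[[0,-0.02,0.05,-2,0.05],[0.02,-0.05,0.1,-5,0.05],[0.04,-0.08,0.16,-5,0.05],[0.06,-0.12,0.22,-5,0.05],[0.07,-0.16,0.27,-5,0.05],[0.08,-0.2,0.32,-5,0.05],[0.09,-0.24,0.36,-5,0.05],[0.09,-0.27,0.4,-5,0.05]]'
python3 - <<'E'
from h import *
st();to([.5516,.0059,.30])
E
```

```text
clock: 4.92
tool_pos: [0.5472, 0.0069, 0.4348]
orientation: [-179.2, -0.1, -85.1]
force: [0.7, 0.2, 0.2]
opening: 0.0501
gripper_force: 0.0
t 4.92 J [ 21.5   4.2   2.7   0.3 -87.7 -16.5] p [0.5472 0.0069 0.4348] rpy [-1.7916e+02 -9.0000e-02 -8.5060e+01] z [ 0.015 -0.    -1.   ] x [ 0.086 -0.996  0.001] f [0.7 0.2 0.2] op 0.0501 gf 0.0
rows d [ 0.0012 -0.0023  0.1349] | 0.135
```

```bash
python3 drive.py '[[0,0,0.05,0,0.05],[0,0,0.1,0,0.05],[0.001,-0.002,0.135,0,0.05],[0.001,-0.002,0.135,0,0.05]]'
python3 - <<'E'
from h import *
import pickle
s=snap("wrist");pickle.dump(s,open("w2.pkl","wb"));cv2.imwrite("pics/w2.png",s["frame"][:,:,::-1]);st()
H,W=s["z_map"].shape;V,U=np.mgrid[:H,:W];P=depthpts(s,np.c_[U.ravel(),V.ravel()]).reshape(H,W,3);F=s["frame"].astype(int)
m=(F.max(2)<70)&(P[...,2]>.22)&(P[...,2]<.242)&(abs(P[...,0]-.555)<.025)&(P[...,1]<.06)
uv=np.c_[U[m],V[m]];q=onplane(s,uv,.235)[:,:2].astype(np.float32);print(len(q),cv2.minAreaRect(q),uv.min(0),uv.max(0))
L=cv2.fitLine(q,cv2.DIST_HUBER,0,.01,.01).ravel();print(L,L[2]+L[0]/L[1]*(.006-L[3]))
E
```

```text
clock: 5.42
tool_pos: [0.5484, 0.0065, 0.2984]
orientation: [-179.5, -0.2, -85.0]
force: [0.4, 0.0, 0.6]
opening: 0.0496
gripper_force: 0.0
t 5.47 J [ 21.3   6.6 -11.4   0.4 -71.3 -16.5] p [0.5494 0.0066 0.3008] rpy [-1.7932e+02 -1.5000e-01 -8.5010e+01] z [ 0.012 -0.002 -1.   ] x [ 0.087 -0.996  0.003] f [-1.  -0.   1.3] op 0.0502 gf 0.0
5498 ((0.5502720475196838, -0.01156817376613617), (0.03459150716662407, 0.12593761086463928), 2.0373613834381104) [241  86] [299 307]
[ 0.08987094 -0.99595344  0.55583656 -0.02446944] 0.5530871
```

View pics/w2.png

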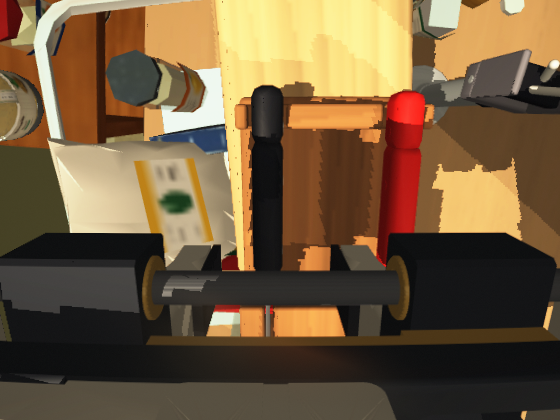

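Wrist2: the black handle, (267,90)-(267,265), lies between the open fingers (222 and 333). The red handle (400,180) is clear. Descend and grip.

```bash
python3 drive.py '[[0,-0.003,0.02,0,0.05],[0,-0.003,0.04,0,0.05],[0,-0.003,0.06,0,0.05],[0,-0.003,0.0715,0,0.05],[0,-0.003,0.0715,0,0.05],[0,-0.003,0.0715,0,0.0],[0,-0.003,0.0715,0,0.0],[0,-0.003,0.0715,0,0.0]]'
python3 drive.py '[[0,0,0,0,0],[0,0,0,0,0]]'
python3 - <<'E'
from h import *
st()
E
```

```text
clock: 6.48
tool_pos: [0.5528, 0.0069, 0.2297]
orientation: [-179.2, -0.1, -85.0]
force: [0.9, 0.7, 0.8]
opening: 0.0255
gripper_force: 0.0
clock: 6.72
tool_pos: [0.5527, 0.0068, 0.2294]
orientation: [-179.2, -0.1, -85.0]
force: [0.8, 0.9, 1.9]
opening: 0.0169
gripper_force: 30.0
t 6.72 J [ 21.2   9.6 -17.5   0.4 -62.3 -16.4] p [0.5527 0.0068 0.2294] rpy [-1.7924e+02 -1.1000e-01 -8.5000e+01] z [ 0.013 -0.001 -1.   ] x [ 0.087 -0.996  0.002] f [0.8 0.9 1.9] op 0.0169 gf 30.0
```

```bash
python3 drive.py '[[0,0,-0.02,0,0],[0,0,-0.045,0,0],[0,0,-0.08,0,0],[0.02,0.04,-0.09,3,0],[0.06,0.08,-0.09,11,0],[0.1,0.12,-0.09,11,0],[0.13,0.15,-0.09,11,0],[0.13,0.17,-0.09,11,0]]'
python3 drive.py '[[0,0,0,0,0],[0,0,0,0,0]]'
python3 - <<'E'
from h import *
import pickle
st();to([.3925,-.14,.29])
s=snap("side");pickle.dump(s,open("s3.pkl","wb"));a=cv2.resize(s["frame"][120:270,220:420,::-1],(800,600),interpolation=cv2.INTER_NEAREST);cv2.imwrite("pics/s3.png",a)
E
```

```text
clock: 7.72
tool_pos: [0.3919, -0.1388, 0.3171]
orientation: [-179.3, 0.0, -96.1]
force: [-0.1, 0.8, -0.8]
opening: 0.0166
gripper_force: 30.0
clock: 7.98
tool_pos: [0.3939, -0.137, 0.3173]
orientation: [-179.2, 0.0, -96.0]
force: [0.5, 0.2, -0.9]
opening: 0.0167
gripper_force: 30.0
t 7.97 J [  8.3  -7.8 -23.4   0.2 -73.6 -14.4] p [ 0.3939 -0.137   0.3173] rpy [-1.7923e+02  4.0000e-02 -9.5970e+01] z [ 0.013 -0.001 -1.   ] x [-0.104 -0.995 -0.001] f [ 0.5  0.2 -0.9] op 0.0167 gf 30.0
rows d [0.0032 0.0014 0.0273] | 0.027
```

View pics/s3.png

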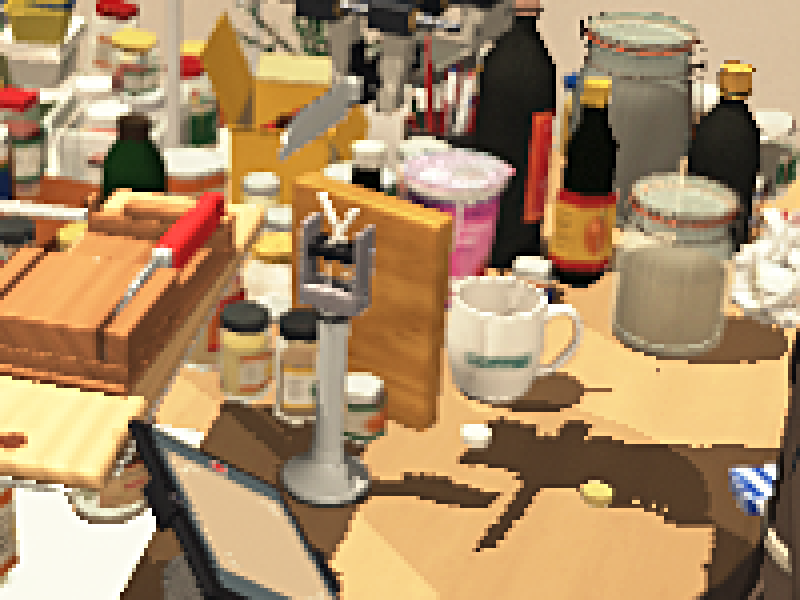

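s3: knife held with its tip toward the camera, blade at crop (285-350, 90-155). The V bottom is at crop (335,235). Checking blade and V in 3D.

```bash
python3 - <<'E'
from h import *
import pickle
s=pickle.load(open("s3.pkl","rb"))
g=lambda a:np.array(a)/4+[220,120]
print("V",onplane(s,g([[335,235]]),.215).round(4),depthpts(s,g([[335,236]]).round()).round(4))
print("rod tips",onplane(s,g([[322,193],[357,203]]),.236).round(4))
print("blade",[ (p,depthpts(s,g([p])).round(4)) for p in((300,135),(320,115),(335,100))])
k=np.array([.1045,.9945,0]);o=np.array([.3939,-.137,.3113]);print("pred",[(o+k*x).round(4) for x in(.12,.08,.05)])
print("cheek tops",onplane(s,g([[306,222],[368,240]]),.219).round(4))
E
```

```text
V [[ 0.3904 -0.0777  0.215 ]] [[ 0.3921 -0.0849  0.2109]]
rod tips [[ 0.4084 -0.0974  0.236 ]
 [ 0.38   -0.0914  0.236 ]]
blade [((300, 135), array([[ 0.4023, -0.032 ,  0.3058]])), ((320, 115), array([[ 0.3977, -0.0562,  0.3124]])), ((335, 100), array([[ 0.3974, -0.0785,  0.3137]]))]
pred [array([ 0.4064, -0.0177,  0.3113]), array([ 0.4023, -0.0574,  0.3113]), array([ 0.3991, -0.0873,  0.3113])]
cheek tops [[ 0.4137 -0.0814  0.219 ]
 [ 0.364  -0.0714  0.219 ]]
```

```bash
python3 drive.py '[[0.003,0.001,0.02,0,0],[0.003,0.001,0.04,0,0],[0.003,0.001,0.055,0,0],[0.003,0.001,0.055,0,0]]'
python3 - <<'E'
from h import *
st();to([.3925,-.14,.2325])
E
```

```text
clock: 8.52
tool_pos: [0.3926, -0.1401, 0.2612]
orientation: [-179.4, 0.0, -96.0]
force: [0.0, 0.2, -1.3]
opening: 0.0168
gripper_force: 30.0
t 8.53 J [  7.9  -5.7 -29.    0.2 -66.1 -13.9] p [ 0.3926 -0.1401  0.2612] rpy [-179.4     0.    -95.97] z [ 0.01  -0.001 -1.   ] x [-0.104 -0.995 -0.   ] f [ 0.   0.2 -1.3] op 0.0168 gf 30.0
rows d [-0.0001  0.0005  0.0287] | 0.029
```

```bash
python3 drive.py '[[0,0,0.005,0,0],[0,0,0.01,0,0],[0,0,0.015,0,0],[0,0,0.019,0,0],[0,0,0.022,0,0],[0,0,0.025,0,0],[0,0,0.028,0,0],[0,0,0.0285,0,0]]'
python3 drive.py '[[0,0,0,0,0],[0,0,0,0,0]]'
python3 - <<'E'
from h import *
import pickle
st()
s=snap("side");pickle.dump(s,open("s4.pkl","wb"));a=cv2.resize(s["frame"][150:220,265:345,::-1],(640,560),interpolation=cv2.INTER_CUBIC);cv2.imwrite("pics/s4.png",a);st()
E
```

```text
clock: 9.52
tool_pos: [0.393, -0.1404, 0.2335]
orientation: [-179.3, 0.0, -96.0]
force: [-0.8, 0.6, -0.2]
opening: 0.0166
gripper_force: 30.0
clock: 9.78
tool_pos: [0.3931, -0.1404, 0.2337]
orientation: [-179.3, 0.0, -96.0]
force: [-2.1, 0.4, 0.7]
opening: 0.017
gripper_force: 30.0
t 9.78 J [  7.8  -4.4 -31.7   0.2 -62.  -13.9] p [ 0.3931 -0.1404  0.2337] rpy [-1.7926e+02  3.0000e-02 -9.6000e+01] z [ 0.013 -0.001 -1.   ] x [-0.105 -0.995 -0.001] f [-2.1  0.4  0.7] op 0.017 gf 30.0
t 9.82 J [  7.8  -4.4 -31.7   0.2 -62.  -13.9] p [ 0.3931 -0.1404  0.2338] rpy [-1.7926e+02  3.0000e-02 -9.6000e+01] z [ 0.013 -0.001 -1.   ] x [-0.105 -0.995 -0.001] f [-1.3  0.3 -0.2] op 0.0165 gf 30.0
```

View pics/s4.png

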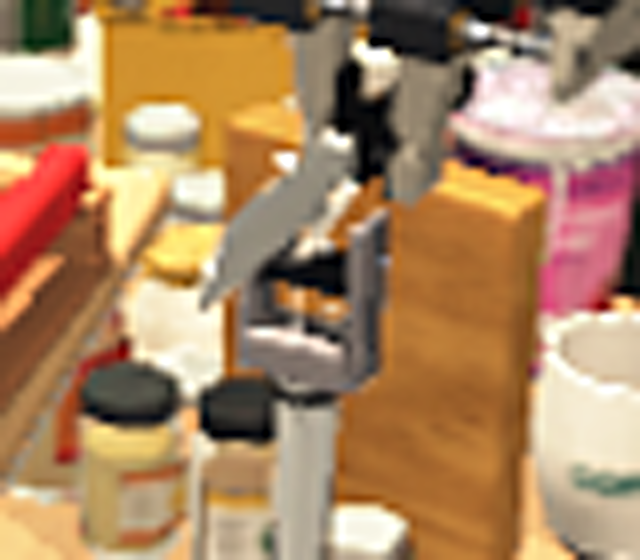

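s4: the heel sits in the V. The carriage has moved about 2 px down, consistent with a press of about 4 mm. I'll press 1 mm more and draw back at 4 cm/s.

```bash
python3 drive.py '[[0,0,0.001,0,0],[0,0,0.001,0,0],[0.003,0,0.001,0,0],[0.008,0,0.001,0,0],[0.013,0,0.001,0,0],[0.018,0,0.001,0,0],[0.023,0,0.001,0,0],[0.028,0,0.001,0,0]]'
python3 - <<'E'
from h import *
st()
E
```

```text
clock: 10.82
tool_pos: [0.3902, -0.1686, 0.2327]
orientation: [-179.3, 0.0, -96.0]
force: [-1.9, 2.8, 0.2]
opening: 0.017
gripper_force: 30.0
t 10.82 J [  3.5  -3.5 -31.    0.1 -61.8  -9.6] p [ 0.3902 -0.1686  0.2327] rpy [-1.7926e+02  3.0000e-02 -9.6010e+01] z [ 0.013 -0.001 -1.   ] x [-0.105 -0.995 -0.001] f [-1.9  2.8  0.2] op 0.017 gf 30.0
```

```bash
python3 drive.py '[[0.005,0,0,0,0],[0.01,0,0,0,0],[0.015,0,0,0,0],[0.02,0,0,0,0],[0.025,0,0,0,0],[0.03,0,0,0,0],[0.035,0,0,0,0],[0.035,0,0,0,0]]'
python3 - <<'E'
from h import *
import pickle
s=snap("side");pickle.dump(s,open("s5.pkl","wb"));a=cv2.resize(s["frame"][150:220,265:345,::-1],(640,560),interpolation=cv2.INTER_CUBIC);cv2.imwrite("pics/s5.png",a);st()
E
```

```text
clock: 11.82
tool_pos: [0.3866, -0.2037, 0.2328]
orientation: [-179.3, -0.0, -96.0]
force: [-2.5, -1.4, -0.9]
opening: 0.017
gripper_force: 30.0
t 11.88 J [ -1.7  -2.2 -29.8   0.1 -61.7  -4.4] p [ 0.3866 -0.2036  0.2328] rpy [-1.7926e+02 -1.0000e-02 -9.6020e+01] z [ 0.013 -0.002 -1.   ] x [-0.105 -0.994  0.   ] f [-1.9 -0.6  0.8] op 0.0172 gf 30.0
```

View pics/s5.png

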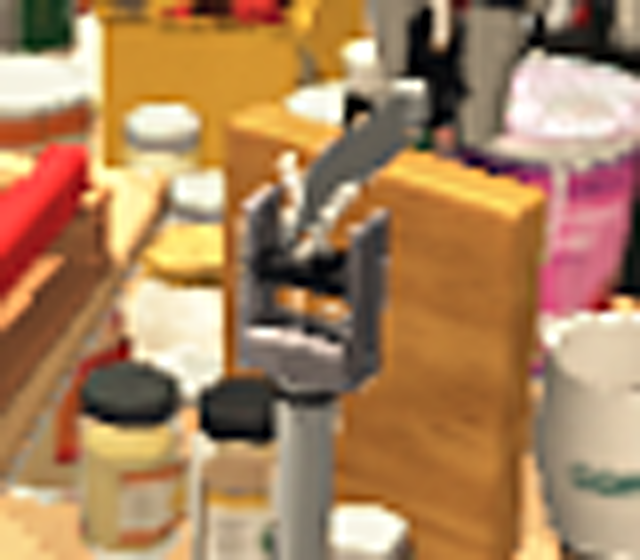

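s5: the last part of the edge is in the V and the carriage is still down about 4 mm (bar at row 262, rest about 250). I'll finish to the tip, then lift.

```bash
python3 drive.py '[[0.005,0,0.001,0,0],[0.01,0,0.001,0,0],[0.014,0,0.001,0,0],[0.018,0,0.001,0,0],[0.021,0,0.001,0,0],[0.021,0,0.001,0,0]]'
python3 - <<'E'
from h import *
st()
E
python3 drive.py '[[0,0,-0.004,0,0],[0,0,-0.009,0,0],[0,0,-0.015,0,0],[0,0,-0.025,0,0],[0,0,-0.05,0,0],[0,0,-0.1,0,0],[0,0,-0.15,0,0],[0,0,-0.18,0,0]]'
python3 - <<'E'
from h import *
st()
E
```

```text
clock: 12.62
tool_pos: [0.3844, -0.2245, 0.2318]
orientation: [-179.3, -0.0, -96.0]
force: [-1.5, -0.6, -0.9]
opening: 0.0169
gripper_force: 30.0
t 12.62 J [ -4.7  -1.3 -29.    0.  -61.6  -1.3] p [ 0.3844 -0.2245  0.2318] rpy [-1.7926e+02 -1.0000e-02 -9.6010e+01] z [ 0.013 -0.002 -1.   ] x [-0.105 -0.995  0.   ] f [-1.5 -0.6 -0.9] op 0.0169 gf 30.0
clock: 13.62
tool_pos: [0.3824, -0.224, 0.4151]
orientation: [-179.0, 0.0, -96.0]
force: [-0.2, 0.7, -1.0]
opening: 0.0169
gripper_force: 30.0
t 13.62 J [ -4.7  -6.6 -10.1   0.  -85.5  -1.3] p [ 0.3824 -0.224   0.4151] rpy [-179.03    0.    -95.99] z [ 0.017 -0.002 -1.   ] x [-0.104 -0.995 -0.   ] f [-0.2  0.7 -1. ] op 0.0169 gf 30.0
```

The stroke is complete (V at x=0.131) and the knife is lifted. I'll check free space for a tilting manoeuvre outward at azimuth of about 38°.

```bash
python3 - <<'E'
from h import *
import pickle
A=[]
for n in("scene1","side1","scene","side"):
    s=pickle.load(open(n+".pkl","rb"));H,W=s["z_map"].shape;V,U=np.mgrid[:H,:W];m=s["z_map"]>0
    P=depthpts(s,np.c_[U[m],V[m]]);A.append(P[::3])
P=np.vstack(A)
for z0 in(.3,.4,.5,.6,.7,.8,.9):
    k=(P[:,2]>z0)&(P[:,2]<z0+.1)&(P[:,0]>.35)&(P[:,0]<1.3)&(P[:,1]>-.3)&(P[:,1]<.9)
    h=np.histogram2d(P[k,0],P[k,1],[np.arange(.35,1.36,.1),np.arange(-.3,.91,.15)])[0].astype(int);print("z",z0);print(h)
E
```

```text
z 0.3
[[  0  26  34   0   0   0   0   0]
 [  0   9  21   0   0   0   0   0]
 [  0 154 215   0   0   0   0   0]
 [  0 146 398   0   0   0   0   0]
 [ 65   8  33   0   0   0   0   0]
 [  0   0   0   0   0   0   0   0]
 [  0   0   0   0   0   0   0   0]
 [ 65   0  67 478   0   0   0  21]
 [ 54  40 111 127   0   0   0  51]
 [  0   0   0   0   0   0   0   0]]
z 0.4
[[  0 344 466   0   0   0   0   0]
 [  0  55 302   0   0   0   0   0]
 [  0 218 345   0   0   0   0   0]
 [  0  28 242   0   0   0   0   0]
 [  0   0   0   0   0   0   0   0]
 [  0   0   0   0   0   0   0   0]
 [  0   0   0   0   0   0   0   0]
 [  0   0   0  94   0   0   0   0]
 [  0   0   0  55   0   0   0   0]
 [  0   0   0   0   0   0   0   0]]
z 0.5
[[  0 320 532   0   0   0   0   0]
 [  0   2 216  59   0   0   0   0]
 [  0 259 662 374   0   0   0   0]
 [  0  30 110   0   0   0   0   0]
 [  0   0   0   0   0   0   0   0]
 [  0   0   0   0   0   0   0   0]
 [  0   0   0   0   0   0   0   0]
 [  0   0   0   0   0   0   0   0]
 [686 588 582  10   0  12 316 298]
 [351 240 175   0   0   3 239 264]]
z 0.6
[[  0 109 517 532   0  
[... 218 characters left out ...]
 0]
 [  0   0   0   0   0   0   0   0]
 [450 591 758   0   0   0   0   0]
 [ 49  39  26   0   0   0   0   0]]
z 0.7
[[0 0 0 0 0 0 0 0]
 [0 0 0 0 0 0 0 0]
 [0 0 0 0 0 0 0 0]
 [0 0 0 0 0 0 0 0]
 [0 0 0 0 0 0 0 0]
 [0 0 0 0 0 0 0 0]
 [0 0 0 0 0 0 0 0]
 [0 0 0 0 0 0 0 0]
 [0 0 0 0 0 0 0 0]
 [0 0 0 0 0 0 0 0]]
z 0.8
[[0 0 0 0 0 0 0 0]
 [0 0 0 0 0 0 0 0]
 [0 0 0 0 0 0 0 0]
 [0 0 0 0 0 0 0 0]
 [0 0 0 0 0 0 0 0]
 [0 0 0 0 0 0 0 0]
 [0 0 0 0 0 0 0 0]
 [0 0 0 0 0 0 0 0]
 [0 0 0 0 0 0 0 0]
 [0 0 0 0 0 0 0 0]]
z 0.9
[[0 0 0 0 0 0 0 0]
 [0 0 0 0 0 0 0 0]
 [0 0 0 0 0 0 0 0]
 [0 0 0 0 0 0 0 0]
 [0 0 0 0 0 0 0 0]
 [0 0 0 0 0 0 0 0]
 [0 0 0 0 0 0 0 0]
 [0 0 0 0 0 0 0 0]
 [0 0 0 0 0 0 0 0]
 [0 0 0 0 0 0 0 0]]
```

```bash
python3 drive.py '[[-0.03,-0.01,-0.03,-5,0],[-0.08,-0.04,-0.06,-10,0],[-0.13,-0.07,-0.08,-17,0],[-0.18,-0.1,-0.1,-24,0],[-0.23,-0.13,-0.12,-31,0],[-0.28,-0.16,-0.135,-38,0],[-0.33,-0.19,-0.135,-44,0],[-0.38,-0.21,-0.135,-44,0]]'
python3 - <<'E'
from h import *
st();to([.70,.30,.55])
E
```

```text
clock: 14.62
tool_pos: [0.63, 0.1341, 0.5497]
orientation: [-179.4, -0.5, -51.9]
force: [0.5, -0.6, -0.2]
opening: 0.0168
gripper_force: 30.0
t 14.62 J [  29.6   15.8   31.3    0.4 -104.8    8.6] p [0.63   0.1341 0.5497] rpy [-179.43   -0.49  -51.92] z [ 0.013 -0.001 -1.   ] x [ 0.617 -0.787  0.009] f [ 0.5 -0.6 -0.2] op 0.0168 gf 30.0
rows d [-0.0874 -0.1575  0.0005] | 0.18
```

```bash
python3 drive.py '[[-0.025,-0.04,0,0,0],[-0.05,-0.08,0,0,0],[-0.075,-0.12,0,0,0],[-0.087,-0.157,0,0,0],[-0.087,-0.18,0,0,0],[-0.087,-0.2,0,0,0],[-0.087,-0.22,0,0,0],[-0.087,-0.24,0,0,0]]'
python3 - <<'E'
from h import *
st()
E
```

```text
clock: 15.62
tool_pos: [0.7515, 0.3433, 0.5353]
orientation: [-178.8, -0.8, -52.0]
force: [0.2, 1.0, -1.6]
opening: 0.0166
gripper_force: 30.0
t 15.62 J [ 3.830e+01  4.120e+01  7.160e+01  9.000e-01 -1.192e+02  1.000e-01] p [0.7515 0.3433 0.5353] rpy [-178.79   -0.81  -51.99] z [ 0.025  0.002 -1.   ] x [ 0.616 -0.788  0.014] f [ 0.2  1.  -1.6] op 0.0166 gf 30.0
```

```bash
python3 drive.py '[[0,-0.06,0,0,0],[0,-0.12,0,0,0],[0,-0.18,0,0,0],[0,-0.24,0,0,0]]'
python3 - <<'E'
from h import *
st()
E
```

```text
clock: 16.12
tool_pos: [0.8001, 0.4055, 0.4718]
orientation: [-175.7, -1.7, -52.1]
force: [-1.0, -0.5, -1.1]
opening: 0.0166
gripper_force: 30.0
t 16.12 J [  40.    46.    71.7    2.  -111.5   -1.2] p [0.8001 0.4055 0.4718] rpy [-175.72   -1.74  -52.05] z [ 0.077  0.022 -0.997] x [ 0.615 -0.788  0.03 ] f [-1.  -0.5 -1.1] op 0.0166 gf 30.0
```

Tilt is building (4.6°). I'll continue outward with some upward push.

```bash
python3 drive.py '[[0,-0.06,-0.03,0,0],[0,-0.12,-0.06,0,0],[0,-0.18,-0.09,0,0],[0,-0.24,-0.12,0,0],[0,-0.3,-0.15,0,0],[0,-0.36,-0.18,0,0]]'
python3 - <<'E'
from h import *
st()
E
```

```text
clock: 16.88
tool_pos: [0.8041, 0.4481, 0.4687]
orientation: [-172.7, -2.6, -52.1]
force: [-0.1, 0.4, -0.8]
opening: 0.0171
gripper_force: 30.0
t 16.88 J [  42.4   46.6   71.7    3.3 -107.9   -3.1] p [0.8041 0.4481 0.4687] rpy [-172.67   -2.59  -52.15] z [ 0.128  0.043 -0.991] x [ 0.613 -0.789  0.045] f [-0.1  0.4 -0.8] op 0.0171 gf 30.0
```

Tilt is 7.7°, but its azimuth (19°) lags. I'll push further to the left so the tilt turns towards 38°.

```bash
python3 drive.py '[[-0.043,-0.043,-0.01,0,0],[-0.086,-0.086,-0.02,0,0],[-0.13,-0.13,-0.03,0,0],[-0.17,-0.17,-0.04,0,0],[-0.21,-0.22,-0.05,0,0],[-0.24,-0.27,-0.07,0,0],[-0.27,-0.33,-0.09,0,0]]'
python3 - <<'E'
from h import *
st()
E
```

```text
clock: 17.75
tool_pos: [0.726, 0.6307, 0.4381]
orientation: [-169.4, -2.8, -52.2]
force: [0.7, 0.7, -1.5]
opening: 0.0168
gripper_force: 30.0
t 17.75 J [  54.6   49.3   71.7    5.8 -102.9  -14.7] p [0.726  0.6307 0.4381] rpy [-169.45   -2.81  -52.18] z [ 0.174  0.074 -0.982] x [ 0.612 -0.789  0.049] f [ 0.7  0.7 -1.5] op 0.0168 gf 30.0
```

```bash
python3 drive.py '[[-0.03,-0.05,-0.02,0,0],[-0.06,-0.1,-0.04,0,0],[-0.09,-0.15,-0.06,0,0],[-0.12,-0.2,-0.09,0,0],[-0.15,-0.25,-0.12,0,0],[-0.18,-0.3,-0.15,0,0],[-0.21,-0.35,-0.18,0,0],[-0.24,-0.4,-0.21,0,0]]'
python3 - <<'E'
from h import *
st()
E
```

```text
clock: 18.75
tool_pos: [0.657, 0.722, 0.4491]
orientation: [-166.1, -2.6, -52.1]
force: [-0.4, 1.0, 0.1]
opening: 0.0168
gripper_force: 30.0
t 18.75 J [  61.9   49.4   71.7    8.1 -100.4  -21.4] p [0.657  0.722  0.4491] rpy [-166.07   -2.63  -52.14] z [ 0.217  0.113 -0.97 ] x [ 0.613 -0.789  0.046] f [-0.4  1.   0.1] op 0.0168 gf 30.0
```

```bash
python3 drive.py '[[-0.15,-0.6,0,0,0],[-0.15,-0.6,0,0,0],[-0.15,-0.6,0,0,0],[-0.15,-0.6,0,0,0]]'
python3 - <<'E'
from h import *
st()
E
```

```text
clock: 19.25
tool_pos: [0.6832, 0.771, 0.3992]
orientation: [-162.8, -2.4, -52.1]
force: [1.1, 0.1, -1.5]
opening: 0.0168
gripper_force: 30.0
t 19.25 J [ 62.2  53.1  71.6   9.2 -93.6 -22.2] p [0.6832 0.771  0.3992] rpy [-162.78   -2.42  -52.08] z [ 0.258  0.15  -0.954] x [ 0.614 -0.788  0.042] f [ 1.1  0.1 -1.5] op 0.0168 gf 30.0
```

```bash
python3 drive.py '[[0,0,-0.06,0,0],[0,0,-0.12,0,0],[0,0,-0.17,0,0],[-0.1,-0.5,-0.17,0,0],[-0.15,-0.7,-0.17,0,0],[-0.15,-0.7,-0.17,0,0],[-0.15,-0.7,-0.17,0,0],[-0.15,-0.7,-0.17,0,0]]'
python3 - <<'E'
from h import *
st()
E
```

```text
clock: 20.25
tool_pos: [0.6552, 0.766, 0.4739]
orientation: [-159.3, -2.2, -52.0]
force: [0.9, 1.4, -1.1]
opening: 0.0169
gripper_force: 30.0
t 20.25 J [ 64.1  49.1  71.7  10.8 -94.6 -23.1] p [0.6552 0.766  0.4739] rpy [-159.33   -2.17  -51.99] z [ 0.3    0.189 -0.935] x [ 0.615 -0.787  0.038] f [ 0.9  1.4 -1.1] op 0.0169 gf 30.0
```

```bash
python3 drive.py '[[-0.15,-0.9,0,0,0],[-0.15,-0.9,0,0,0],[-0.15,-0.9,0,0,0],[-0.15,-0.9,0,0,0],[-0.15,-0.9,0,0,0],[-0.15,-0.9,0,0,0]]'
python3 - <<'E'
from h import *
st()
E
```

```text
clock: 21.0
tool_pos: [0.6965, 0.8019, 0.4315]
orientation: [-155.7, -1.9, -51.9]
force: [-0.1, 0.6, -1.4]
opening: 0.017
gripper_force: 30.0
t 21.0 J [ 63.1  52.5  71.7  11.6 -87.6 -22.9] p [0.6965 0.8019 0.4315] rpy [-155.7    -1.86  -51.87] z [ 0.342  0.231 -0.911] x [ 0.617 -0.786  0.032] f [-0.1  0.6 -1.4] op 0.017 gf 30.0
```

```bash
python3 drive.py '[[0,0,-0.06,0,0],[-0.1,-0.6,-0.06,0,0],[-0.15,-0.9,-0.06,0,0],[-0.15,-0.9,-0.06,0,0],[-0.15,-0.9,-0.06,0,0],[-0.15,-0.9,-0.06,0,0],[-0.15,-0.9,-0.06,0,0],[-0.15,-0.9,-0.06,0,0]]'
python3 - <<'E'
from h import *
st()
E
```

```text
clock: 22.0
tool_pos: [0.7074, 0.8145, 0.4479]
orientation: [-152.1, -1.6, -51.7]
force: [0.9, -0.4, -0.7]
opening: 0.0168
gripper_force: 30.0
t 22.0 J [ 63.2  52.3  71.7  12.8 -84.4 -23. ] p [0.7074 0.8145 0.4479] rpy [-152.1    -1.59  -51.74] z [ 0.383  0.27  -0.883] x [ 0.619 -0.785  0.028] f [ 0.9 -0.4 -0.7] op 0.0168 gf 30.0
```

```bash
python3 drive.py '[[-0.2,-0.9,0,0,0],[-0.2,-0.9,0,0,0],[-0.2,-0.9,0,0,0],[-0.2,-0.9,0,0,0],[-0.2,-0.9,0,0,0],[-0.2,-0.9,0,0,0],[-0.2,-0.9,0,0,0],[-0.2,-0.9,0,0,0]]'
cat > f.py <<'E'
from h import *
st();o=ctrl.get_obs();R=Ro.from_euler('xyz',o["orientation"],degrees=True).as_matrix()
n=np.array([-.446,-.357,.8214]);n/=np.linalg.norm(n);y=np.array([.622,-.783,0]);lens=np.array([.3571,.2592,.2067])
kx,kz=-R[:,0],-R[:,2]
print("ang z",np.degrees(np.arccos(kz@n)),"ang x",np.degrees(np.arccos(abs(kx@y))))
off=R[:,2]*.006+kx*.085-kz*.016
t=lens+.12*n-off;print("mid-edge now rel lens: out",(o["tool_pos"]+off-lens)@n,"y",(o["tool_pos"]+off-lens)@y,"x",(o["tool_pos"]+off-lens)@np.cross(y,n)*1.0,"target TCP",t);to(t,o)
E
python3 f.py
```

```text
clock: 23.0
tool_pos: [0.7175, 0.8484, 0.4377]
orientation: [-148.5, -1.3, -51.6]
force: [-0.7, 0.2, -0.6]
opening: 0.0172
gripper_force: 30.0
t 23.0 J [ 63.9  54.   71.7  14.3 -79.5 -24.2] p [0.7175 0.8484 0.4377] rpy [-148.48   -1.29  -51.56] z [ 0.421  0.31  -0.852] x [ 0.621 -0.783  0.022] f [-0.7  0.2 -0.6] op 0.0172 gf 30.0
ang z 3.5181153409268906 ang x 1.3199822622664665
mid-edge now rel lens: out -0.20496465226122032 y -0.3217239266209343 x -0.6621465388577805 target TCP [0.34716453 0.1429992  0.32587287]
rows d [ 0.3197  0.6834 -0.2794] | 0.805
```

Orientation is now within 3.5° and 1.3°. Heading for the lens pose, arriving from above.

```bash
python3 drive.py '[[0.01,0.02,-0.02,0,0],[0.03,0.06,-0.05,0,0],[0.05,0.1,-0.08,0,0],[0.07,0.15,-0.11,0,0],[0.09,0.2,-0.14,0,0],[0.12,0.25,-0.16,0,0],[0.14,0.29,-0.18,0,0],[0.16,0.32,-0.2,0,0]]'
python3 f.py
```

```text
clock: 24.0
tool_pos: [0.5202, 0.4863, 0.4452]
orientation: [-148.4, -1.3, -51.6]
force: [0.7, -0.3, 0.2]
opening: 0.0172
gripper_force: 30.0
t 24.0 J [ 65.4   3.1 -11.4  19.7 -48.9 -36.1] p [0.5202 0.4863 0.4452] rpy [-148.43   -1.26  -51.56] z [ 0.422  0.311 -0.852] x [ 0.622 -0.783  0.022] f [ 0.7 -0.3  0.2] op 0.0172 gf 30.0
ang z 3.4615313739814346 ang x 1.2952359537632452
mid-edge now rel lens: out 0.018324993230614435 y -0.1609189157088385 x -0.35471037484761425 target TCP [0.34716823 0.14298806 0.32582541]
rows d [ 0.1586  0.3617 -0.078 ] | 0.403
```

```bash
python3 drive.py '[[0.01,0.03,-0.05,0,0],[0.03,0.08,-0.08,0,0],[0.05,0.12,-0.1,0,0],[0.07,0.17,-0.12,0,0],[0.1,0.22,-0.14,0,0],[0.12,0.26,-0.15,0,0],[0.14,0.3,-0.15,0,0],[0.15,0.33,-0.14,0,0]]'
python3 f.py
```

```text
clock: 25.0
tool_pos: [0.3373, 0.148, 0.395]
orientation: [-148.3, -1.1, -51.6]
force: [-0.7, -0.4, -1.3]
opening: 0.0168
gripper_force: 30.0
t 25.0 J [ 78.1 -40.7 -45.   23.1 -62.9 -45.8] p [0.3373 0.148  0.395 ] rpy [-148.29   -1.13  -51.6 ] z [ 0.422  0.313 -0.851] x [ 0.621 -0.784  0.02 ] f [-0.7 -0.4 -1.3] op 0.0168 gf 30.0
ang z 3.3032577997775903 ang x 1.1718667103104692
mid-edge now rel lens: out 0.17956171381228084 y -0.009851836777605988 x -0.035948458264619336 target TCP [0.34710733 0.14289119 0.3256077 ]
rows d [0.0087 0.0327 0.0616] | 0.07
```

```bash
python3 drive.py '[[0.003,0.012,0.015,0,0],[0.006,0.022,0.03,0,0],[0.008,0.03,0.045,0,0],[0.009,0.033,0.055,0,0],[0.009,0.033,0.061,0,0],[0.009,0.033,0.061,0,0]]'
python3 f.py
python3 - <<'E'
from h import *
import pickle
s=snap("side");pickle.dump(s,open("s6.pkl","wb"));a=cv2.resize(s["frame"][130:330,190:390,::-1],(600,600),interpolation=cv2.INTER_CUBIC);cv2.imwrite("pics/s6.png",a)
E
```

```text
clock: 25.75
tool_pos: [0.3473, 0.1436, 0.3259]
orientation: [-148.5, -1.3, -51.6]
force: [0.7, 0.5, -1.0]
opening: 0.0171
gripper_force: 30.0
t 25.75 J [ 71.3 -38.1 -52.7  22.7 -50.9 -43.1] p [0.3473 0.1436 0.3259] rpy [-148.48   -1.29  -51.6 ] z [ 0.422  0.31  -0.852] x [ 0.621 -0.784  0.022] f [ 0.7  0.5 -1. ] op 0.0171 gf 30.0
ang z 3.5194296201345843 ang x 1.321987250417106
mid-edge now rel lens: out 0.11970711503607924 y -0.00015304665818462957 x -0.00045123225049402394 target TCP [0.34711343 0.14296878 0.32587247]
rows d [ 0.0004  0.0005 -0.0003] | 0.001
```

View pics/s6.png

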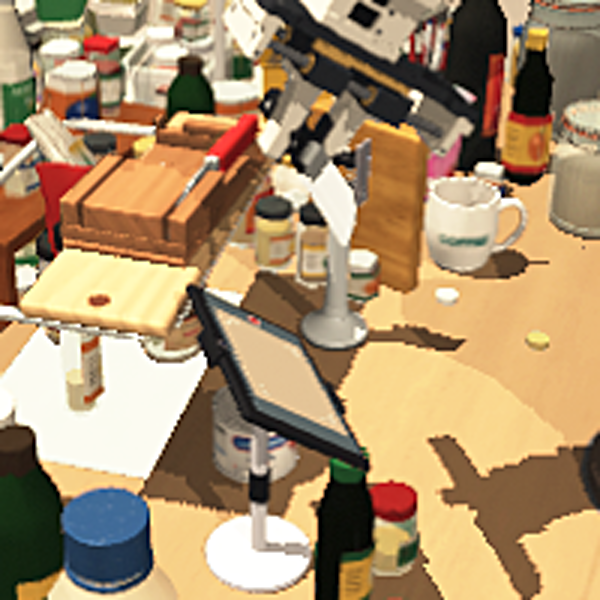

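s6: the tilted knife is held with its blade at crop (315-355,165-245), above the tablet (left edge at (195,290) to (360,460)). A small red dot shows on its upper bezel at (255,322). I'll verify the blade and lens in 3D.

```bash
python3 - <<'E'
from h import *
import pickle
s=pickle.load(open("s6.pkl","rb"));H,W=s["z_map"].shape;V,U=np.mgrid[:H,:W]
P=depthpts(s,np.c_[U.ravel(),V.ravel()]).reshape(H,W,3)
g=lambda a:(np.array(a)/3+[190,130]).round().astype(int)
for p in((255,322),(252,320),(258,323),(195,290),(360,458)):u=g(p);print(p,P[u[1],u[0]].round(4),s["frame"][u[1],u[0]])
R=Ro.from_euler('xyz',s["o"]["orientation"],degrees=True).as_matrix();t=s["o"]["tool_pos"]
org=t+.006*R[:,2];K=np.c_[-R[:,0],-R[:,1]*0,-R[:,2]];K[:,1]=np.cross(K[:,2],K[:,0])
Q=(P-org)@K
m=(Q[...,0]>.03)&(Q[...,0]<.16)&(abs(Q[...,1])<.012)&(abs(Q[...,2])<.05)&(s["z_map"]>0)
B=Q[m];print(m.sum());
for a in np.arange(.03,.15,.015):
    k=(B[:,0]>a)&(B[:,0]<a+.015)
    if k.any():print(round(a,3),k.sum(),"y",B[k,1].mean().round(4),"z",B[k,2].min().round(4),B[k,2].max().round(4))
print("xmax",B[:,0].max())
E
```

```text
(255, 322) [0.3651 0.1804 0.1779] [249 107  91]
(252, 320) [0.3656 0.1853 0.1806] [209 102  92]
(258, 323) [0.3631 0.1791 0.1749] [159 144 131]
(195, 290) [0.4038 0.2061 0.2092] [25 25 26]
(360, 458) [0.2437 0.2762 0.1518] [26 23 26]
346
0.03 56 y -0.0006 z -0.0148 0.0136
0.045 46 y 0.0005 z -0.0145 0.0139
0.06 46 y 0.0006 z -0.0147 0.013
0.075 50 y 0.0005 z -0.0142 0.0132
0.09 53 y 0.0006 z -0.015 0.0133
0.105 55 y 0.0007 z -0.0152 0.0124
0.12 37 y 0.0006 z -0.0145 0.0064
0.135 3 y 0.0006 z -0.0124 -0.0076
xmax 0.13771887700714383
```

```bash
python3 drive.py '[[0,0,0,0,0],[0,0,0,0,0],[0,0,0,0,0],[0,0,0,0,0]]'; python3 f.py; python3 -c "
from plant import ctrl, optics
print(ctrl.close_job())"
```

```text
clock: 26.3
tool_pos: [0.3471, 0.1439, 0.3258]
orientation: [-148.5, -1.3, -51.6]
force: [-0.4, -0.7, -1.4]
opening: 0.0168
gripper_force: 30.0
t 26.3 J [ 71.3 -38.1 -52.7  22.7 -50.9 -43.1] p [0.3471 0.1439 0.3258] rpy [-148.48   -1.28  -51.55] z [ 0.421  0.31  -0.852] x [ 0.622 -0.783  0.022] f [-0.4 -0.7 -1.4] op 0.0168 gf 30.0
ang z 3.5101638992332203 ang x 1.3154122486449205
mid-edge now rel lens: out 0.1196922043095152 y -0.0004766819031702913 x -0.0003899369898700528 target TCP [0.34718091 0.14300681 0.32586537]
rows d [ 0.0007  0.0004 -0.0003] | 0.001
the job is handed in; nothing more can be done
None
```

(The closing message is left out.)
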